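Open the sprung printing nest and slide the finished phone shell out

TASK

Take the finished black phone shell out of the printing nest: pull the sprung jaw by its red handle fully back to its stop, so that the yellow catch drops in and keeps it open, and let go. Then slide the shell sideways out of the nest, on the side away from the robot, until it lies flat on the belt just beyond the nest's plate, with the jaw still caught open. Do not disturb the tin, loupe and counter standing round it.

Things in the scene. Friction and masses are not known exactly. Their poses are not given: they have to be found in the camera images.
- nest: Printing nest fixed on the belt, turned about a quarter turn to the left (84 to 107 degrees): its -x (pull direction) points roughly to the robot's right, its -y (shell's way out) away from the robot. Origin on the belt under the middle of the clamped shell, z up. Aluminium plate 6 mm thick, x = -203 to +93 mm, y = -50 to +50 mm. Grey end stop 22 mm high at the shell's far end, x = +75 to +91; grey rear block at x = -171 to -188, 34 mm high with the catch.
- nest_exit (a point): Middle of the plate's edge over which the shell leaves: on the plate's top (6 mm above the belt) at x = 0, y = -50 mm in the nest's frame. No wall there; beyond it is bare belt. On the opposite (+y) long side the shell's edge is free too, but for white lugs 7 mm thick near its two ends (beyond 58 mm from its middle), so a finger can push the shell there.
- jaw (a joint): Sliding sprung jaw at the shell's one end, m: 0 = shut on the shell, grows as it is pulled to the nest's -x; 0.032 = held by the catch, 0.036 = hard stop. Takes about 7 N to start, 12 N at the stop, up to 3 N more while it lifts the catch; springs shut if let go too early. Grey bar 92 mm long along y, 26 mm high, x = -97 to -75 mm when shut.
- jaw_handle (a point): Middle of the top bar of the red bow handle on the jaw (moves with it). Bar 10 mm thick, straight for 46 mm along the nest's y, its centre 52 mm above the belt and 26 mm above the jaw's top. Free space on both sides: a finger let down on its +x side to 32 mm above the belt touches nothing else and can pull it to -x; it can also be pinched from above.
- jaw_lug (a point): Outer side of one of the jaw's two white end lugs (moves with the jaw), the one on the way-out side. The lugs are 7 mm thick and reach 20 mm above the belt; shut, they reach 17 mm along both long edges of the shell and stop it sliding sideways; with the jaw caught open they are 15 mm past the shell's end.
- catch (a joint): Yellow hook pivoted in the grey rear block, rad: 0 = down (at rest before the jaw is pulled, and again when it holds the jaw's tooth), about 0.15 while the tooth passes under it. Its own spring drops it when the jaw is 0.033 m back or more. Pressing its rear lip (at x = -200 mm) would free the jaw.
- shell: The finished black phone shell, loose, 75 x 150 x 10 mm, about 45 g; origin at the middle of its underside, y along its length, z up. At the start it lies flat on the nest's plate (underside 6 mm above the belt), clamped, its length along the nest's x.
- ink_tin: Blue ink tin, loose, 61 mm diameter, 50 mm high, standing on the belt near the nest; origin under its middle.
- print_loupe: Black loupe, loose, 37 mm diameter, 44 mm high, standing on the belt near the nest; origin under its middle.
- counter: White round hand counter, loose, 47 x 58 x 27 mm, lying on the belt near the nest; origin under its middle.

How it is judged:
On the way:
1. the jaw is back and held by the catch with the fingers off it, the shell still in the nest (value of joint jaw above 0.029 m and value of joint catch below 0.06 rad and contact force between the fingers and jaw below 0.3 N and y of shell in the frame of nest above -0.025 m), for 0.2 s.
At the end, for the whole second after the job is handed in: The jaw is held open by the catch (over 29 mm back, hook down); the shell rests flat on the belt (underside within 3 mm of it, tilt under 0.03 rad), off the plate on the nest's -y side, its middle at most 200 mm from the nest's middle along the nest's y and within 80 mm of it along x (value of joint jaw above 0.029 m and value of joint catch below 0.06 rad and height (world z) of shell between -0.003 and 0.003 m and angle between shell's own z axis and vertical below 0.03 rad and y of shell in the frame of nest between -0.2 and -0.08 m and x of shell in the frame of nest between -0.08 and 0.08 m and linear speed of shell below 0.01 m/s); the robot touches nothing.
It fails at once if the ink tin, loupe or counter is moved more than 15 mm (distance of any of ink_tin, print_loupe, counter from where it was at the start of the episode above 0.015 m).
It fails at once if the shell is tipped up more than 35 degrees (angle between shell's own z axis and vertical above 0.61 rad).
It also fails if it takes over 38 s, if anything falls off the work surface, if the arm or the gripper's body presses on something with over 40 N, if the wrist force passes 120 N, or if a joint passes its speed limit or range.

ROBOT

A 7-joint arm with a two-finger parallel gripper is mounted at the origin on a cart in front of the work surface, level with it; the furniture and walls round the work are solid. World frame = base frame: x ahead of the robot, y to its left, z up, the work surface at z = 0. Lengths are in m, angles in rad, forces in N, time in s.
With the tool pointing down it reaches from about 0.4 to 0.85 m from the base axis. Payload 10.4 kg.
Tool frame: the origin (TCP) lies midway between the tips of the shut fingers; the grasp point (between the pads) lies 19 mm behind it; z points along the fingers, y is the line along which they close (so a half turn about z gives the same grasp; the last joint's range is limited). The gripper opens to 87 mm and grips with 3 to 60 N. Pads are 19 mm wide; open, the fingers measure 117 mm over their backs; the gripper's body (75 mm by 190 mm) begins 51 mm behind the grasp point.
Start: joints at [1.316, 0.332, -0.065, 1.46, 0.022, 1.35, -0.088], TCP at [0.144, -0.608, 0.223] pointing down, gripper open.
Joint ranges: [-2.6, 2.6], [-0.5, 2.12], [-1.47, 1.34], [0.16, 2.42], [-1.27, 4.41], [0.06, 2.06], [-2.6, 2.6]. Speed limits (rad/s): [2.22, 2.22, 2.79, 2.79, 3.14, 3.14, 3.14].

INTERFACE

Orientations are given as a unit quaternion [x, y, z, w].
In Python, from bench import r gives the robot as it stands.
- The arm moves only by the tool carry_out, never from a script. Its argument "steps" is a list that holds one entry, the list of rows, each a list of 6 numbers: the shift along the tool's x, y, z in cm, then the turn, a rotation vector about the tool's x, y, z in rad. In form: [[[dx, dy, dz, wx, wy, wz], ...]]. A call has 1 to 20 rows; each row is the pose to reach, as a shift and turn from the pose commanded when the call began, along the tool's axes at that moment; what a row does not reach only later rows make up. A row lasts 1/12 s, in which the tool goes at most 41.7 mm and 7.16 degrees, less where a joint would pass 70% of its speed; a pose out of reach is approached as far as the arm can. A call with a gripper value outside its range is refused whole. "hand" is the closure, from -1 (fully open) to 1 (shut), set as the call begins (left out, the last holds). The fingers move at their own pace and stop on an object; "squeeze" is the grip in N (left out, the last holds). Time passes only in rows, so rows that repeat a pose let the fingers close. It gives the time, the measured TCP pose, the force, the opening and the grip force at its end, in the units of the state.
- r.read_state(): the state, without advancing time (a new reading comes with each control period).
- r.camera(name): name is "side" or "top" or "wrist"; returns the picture (384x512x3 uint8, red, green, blue); there is no depth.
- r.camera_params(name): a dict with "fx", "fy", "cx", "cy" (pixels), "view" (4x4, takes a point from world to camera coordinates). Camera axes: x right, y up, looking along -z (the intrinsics and any distortion apply to the point x, -y, -z); pixel columns grow to the right and rows downward; lengths in m; the calibration is good to about 2 mm. The wrist camera is an equidistant fisheye: a pixel r from the principal point sees the ray r / f radians off the axis. A picture is of the moment at which its call begins: read the wrist's pose just before it. camera_params takes no time and is no camera call; for the wrist camera it gives the pose at the moment of the call.
- r.close_job(): hands the job in; it is judged then, once.
The state is a dict: "time": time; "joint_positions": joint angles; "joint_vel": joint speeds; "joint_torque": joint torques, N m; "ee_pos": TCP position; "eef_rot": TCP orientation; "ft_force": force on the tool from outside, world axes, zero at the start; "torque": the same for the moment, N m; "width": finger opening in m; "grip_force": force on a finger pad.
Only numpy, scipy, OpenCV 4.12 (cv2) and the standard library are available. Lean on these libraries where they do the work, as an engineer would, in place of code of your own. Each camera call takes 0.05 s, during which the arm holds its last target. There are 200 camera calls.

## Working session

There is one attempt and no reset: what is moved stays moved. The work goes in short steps, Python scripts to look and compute and a tool call to move; the robot and the scene stay as the last step left them, time stands still between calls to the robot, and variables do not carry over. Pictures are saved under pics/ and viewed, at most 10 in all, crops included, and the job is handed in when it is done.

Besides the shell and the picture viewer there is one more tool, called after "Emit:" by a JSON object that holds its "method" and its "body". carry_out: Moves the arm, as the interface text tells. Its arguments: {"type":"object","properties":{"steps":{"type":"array","items":{"type":"array","items":{"type":"array","items":{"type":"number"}}}},"hand":{"type":"number"},"squeeze":{"type":"number"}},"required":["steps"]}

```bash
mkdir -p pics; ls
python3 - <<'E'
from bench import r
import cv2,numpy as np
s=r.read_state();print({k:np.round(v,3).tolist() for k,v in s.items()})
for n in("top","side"):
    cv2.imwrite(f"pics/{n}0.png",r.camera(n)[:,:,::-1]);p=r.camera_params(n);print(n,{k:np.round(v,3).tolist() for k,v in p.items()})
a=cv2.imread("pics/top0.png")
E
```

```text
pics
{'time': 0.0, 'joint_positions': [1.316, 0.333, -0.065, 1.461, 0.022, 1.35, -0.088], 'joint_vel': [-0.002, -0.001, 0.0, -0.0, -0.0, 0.001, 0.001], 'joint_torque': [-0.001, -62.324, 0.024, -38.991, -0.061, 0.039, 0.0], 'ee_pos': [0.143, -0.608, 0.222], 'eef_rot': [0.993, 0.116, -0.0, -0.001], 'ft_force': [-0.304, 0.011, 0.4], 'torque': [0.013, 0.047, 0.046], 'grip_force': 0.0, 'width': 0.087}
top {'fx': 384.336, 'fy': 384.336, 'cx': 261.456, 'cy': 192.068, 'view': [[0.001, -0.999, -0.033, -0.333], [0.99, -0.004, 0.143, -0.57], [-0.143, -0.032, 0.989, -0.847], [0.0, 0.0, 0.0, 1.0]]}
side {'fx': 475.269, 'fy': 475.269, 'cx': 259.441, 'cy': 194.552, 'view': [[-0.899, -0.437, -0.019, 0.38], [0.204, -0.456, 0.866, -0.357], [-0.387, 0.775, 0.499, -0.553], [0.0, 0.0, 0.0, 1.0]]}
```

View pics/top0.png

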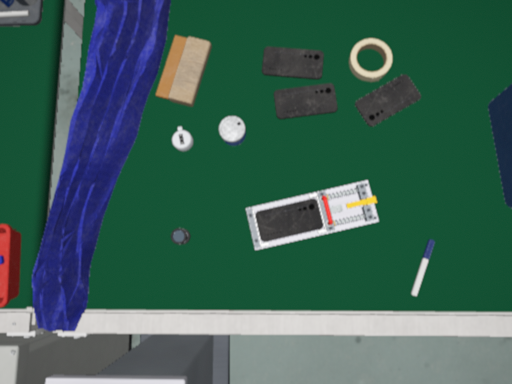

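View pics/side0.png

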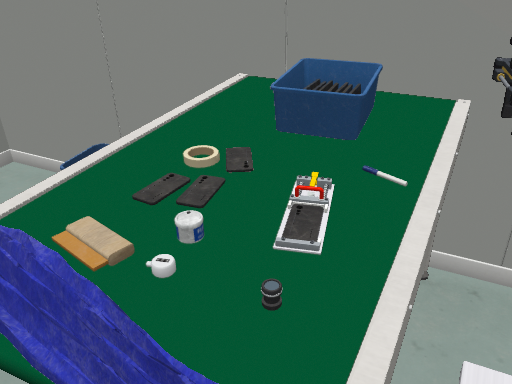

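The top view shows the nest: plate corners at about (247,208), (369,181), (378,220) and (256,249), shell at (290,220), red handle at (327,209). The tin (232,129), counter (182,140) and loupe (180,236) all stand to the left of the nest. The side view agrees: red handle at (310,192), yellow catch beyond it.

```bash
cat > h.py <<'E'
import numpy as np,cv2
from scipy.spatial.transform import Rotation as R
def ray(p,uv):
    V=np.array(p["view"]);x=(np.array(uv)-[p["cx"],p["cy"]])/[p["fx"],p["fy"]]
    d=V[:3,:3].T@np.array([x[0],-x[1],-1]);return -V[:3,:3].T@V[:3,3],d
def onz(p,uv,z):
    o,d=ray(p,uv);return o+d*(z-o[2])/d[2]
def red(im):
    h=cv2.cvtColor(im,cv2.COLOR_BGR2HSV)
    return (((h[...,0]<8)|(h[...,0]>172))&(h[...,1]>150)&(h[...,2]>90)).astype(np.uint8)
def big(m):
    c,_=cv2.findContours(m,0,1);return max(c,key=cv2.contourArea)
E
python3 - <<'E'
from bench import r
from h import *
P=r.camera_params("top");im=cv2.imread("pics/top0.png")
m=red(im);m[:,:200]=0;c=big(m);rc=cv2.minAreaRect(c);b=cv2.boxPoints(rc)
print("handle px",rc);print(np.round([onz(P,q,.055) for q in b],3))
h=cv2.cvtColor(im,cv2.COLOR_BGR2HSV)
g=~((h[...,0]>50)&(h[...,0]<95)&(h[...,1]>150));g=g.astype(np.uint8);g[:,:238]=0;g[:,390:]=0;g[:165]=0;g[265:]=0
c=big(g);rc=cv2.minAreaRect(c);b=cv2.boxPoints(rc);print("plate px",b.tolist());w=np.array([onz(P,q,.006) for q in b]);print(np.round(w,3),np.linalg.norm(np.diff(w,axis=0),axis=1))
k=((h[...,2]<70)&(h[...,1]<120)).astype(np.uint8);k[:,:252]=0;k[:,330:]=0;k[:190]=0;k[250:]=0
rc=cv2.minAreaRect(big(k));w=np.array([onz(P,q,.016) for q in cv2.boxPoints(rc)]);print("shell",np.round(w,3),w.mean(0),np.linalg.norm(np.diff(w,axis=0),axis=1))
# side handle
Q=r.camera_params("side");im=cv2.imread("pics/side0.png");m=red(im);c=big(m);print("side red",cv2.boundingRect(c))
x,y,ww,hh=cv2.boundingRect(c);print(onz(Q,(x+ww/2,y+3),.055))
for n,q in dict(tin=(232,127),loupe=(180,236),counter=(183,140)).items():print(n,onz(P,q,.04))
E
```

```text
handle px ((327.20404052734375, 209.44287109375), (28.157066345214844, 3.851855993270874), 74.35775756835938)
[[ 0.557 -0.469  0.055]
 [ 0.559 -0.477  0.055]
 [ 0.499 -0.492  0.055]
 [ 0.496 -0.484  0.055]]
plate px [[243.3876190185547, 206.67977905273438], [371.9269714355469, 177.016845703125], [382.2752685546875, 221.85955810546875], [253.73593139648438, 251.52249145507812]]
[[ 0.539 -0.29   0.006]
 [ 0.609 -0.594  0.006]
 [ 0.503 -0.614  0.006]
 [ 0.435 -0.315  0.006]] [0.31193707 0.10777715 0.30652531]
shell [[ 0.525 -0.319  0.016]
 [ 0.557 -0.46   0.016]
 [ 0.491 -0.473  0.016]
 [ 0.46  -0.334  0.016]] [ 0.50805362 -0.39653343  0.016     ] [0.14397937 0.06664333 0.14241139]
side red (295, 185, 29, 14)
[ 0.52442035 -0.47655439  0.055     ]
tin [ 0.72382655 -0.26465179  0.04      ]
loupe [ 0.4695106  -0.14962359  0.04      ]
counter [ 0.69335688 -0.14971403  0.04      ]
```

The tool is already lined up with the nest: tool x points the way out and tool y is the pull direction. I'll go above the +x side of the handle with shut fingers.

Emit:
{"method": "carry_out", "body": {"steps": [[[20, -3, 5, 0, 0, 0], [40, -6, 8, 0, 0, 0], [40, -6, 8, 0, 0, 0], [40, -6, 8, 0, 0, 0], [40, -6, 8, 0, 0, 0], [40, -6, 8, 0, 0, 0], [40, -6, 8, 0, 0, 0], [40, -6, 8, 0, 0, 0], [40, -6, 8, 0, 0, 0], [40, -6, 8, 0, 0, 0], [40, -6, 8, 0, 0, 0], [40, -6, 8, 0, 0, 0], [40, -6, 8, 0, 0, 0], [40, -6, 8, 0, 0, 0]]], "hand": 1, "squeeze": 30}}

```text
time: 1.27
ee_pos: [0.5178, -0.4593, 0.1426]
eef_rot: [0.993, 0.115, -0.0, 0.0]
ft_force: [0.2, -0.7, 1.2]
width: 0.0037
grip_force: 0.0
```

Run:
```python
from bench import r
from h import *
s=r.read_state();t=np.array(s["ee_pos"]);A=R.from_quat(s["eef_rot"]).as_matrix();P=r.camera_params("wrist")
im=r.camera("wrist")[:,:,::-1].copy();cv2.imwrite("pics/w1.png",im)
print(s["time"],t,A.round(3).tolist(),s["width"],{k:np.round(v,3).tolist() for k,v in P.items()})
V=np.array(P["view"])
def fz(uv,z):
    d=np.array(uv,float)-[P["cx"],P["cy"]];rr=np.hypot(*d);th=rr/P["fx"];d=d/rr*np.sin(th)
    w=V[:3,:3].T@np.array([d[0],-d[1],-np.cos(th)]);o=-V[:3,:3].T@V[:3,3];return o+w*(z-o[2])/w[2]
rc=cv2.minAreaRect(big(red(im)));print(rc)
print([((fz(q,.055)-t)@A*1000).round(1).tolist() for q in cv2.boxPoints(rc)])
```

```text
1.2667 [ 0.51778822 -0.45927514  0.14260986] [[0.974, 0.228, -0.001], [0.228, -0.974, -0.001], [-0.001, 0.001, -1.0]] 0.0037272215445422856 {'fx': 297.319, 'fy': 297.319, 'cx': 256.844, 'cy': 188.985, 'view': [[0.228, -0.974, 0.001, -0.565], [0.928, 0.217, -0.302, -0.368], [0.294, 0.07, 0.953, -0.434], [0.0, 0.0, 0.0, 1.0]]}
((283.4225158691406, 185.51625061035156), (9.877312660217285, 69.17961883544922), 2.2025980949401855)
[[-25.5, 18.4, 87.6], [38.0, 19.4, 87.6], [37.7, 27.8, 87.6], [-25.9, 27.4, 87.6]]
```

View pics/w1.png

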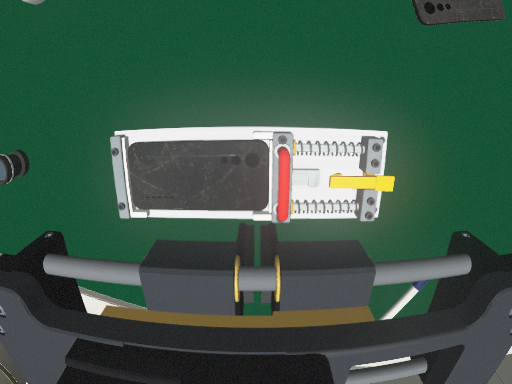

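The wrist view shows the handle bar at (283,186), the shell at (200,175) and the catch at (360,183). In the tool frame the handle is at y ≈ +23 mm and x ≈ +6 mm. I'll move clear of the bar, go down, then pull.

Emit:
{"method": "carry_out", "body": {"steps": [[[0.6, -0.9, 0, 0, 0, 0], [0.6, -0.9, 3, 0, 0, 0], [0.6, -0.9, 6, 0, 0, 0], [0.6, -0.9, 9, 0, 0, 0], [0.6, -0.9, 10.8, 0, 0, 0], [0.6, -0.9, 10.8, 0, 0, 0], [0.6, -0.9, 10.8, 0, 0, 0], [0.6, -0.9, 10.8, 0, 0, 0]]]}}

```text
time: 1.98
ee_pos: [0.5237, -0.4484, 0.0366]
eef_rot: [0.993, 0.115, 0.001, 0.001]
ft_force: [-0.3, -1.3, 0.4]
width: 0.0004
grip_force: 0.0
```

Emit:
{"method": "carry_out", "body": {"steps": [[[0, 0.5, 0, 0, 0, 0], [0, 1, 0, 0, 0, 0], [0, 1.5, 0, 0, 0, 0], [0, 2, 0, 0, 0, 0], [0, 2.5, 0, 0, 0, 0], [0, 3, 0, 0, 0, 0], [0, 3.4, 0, 0, 0, 0], [0, 3.4, 0, 0, 0, 0], [0, 3.4, 0, 0, 0, 0]]]}}

```text
time: 2.73
ee_pos: [0.5309, -0.48, 0.0347]
eef_rot: [0.993, 0.116, -0.0, -0.001]
ft_force: [-3.1, 7.1, 4.2]
width: 0.0005
grip_force: 3.3
```

Emit:
{"method": "carry_out", "body": {"steps": [[[0, 0.4, 0, 0, 0, 0], [0, 0.8, 0, 0, 0, 0], [0, 1.2, 0, 0, 0, 0], [0, 1.4, 0, 0, 0, 0], [0, 1.4, 0, 0, 0, 0], [0, 1.4, 0, 0, 0, 0]]]}}

```text
time: 3.23
ee_pos: [0.5341, -0.4928, 0.0346]
eef_rot: [0.993, 0.116, -0.0, -0.002]
ft_force: [-3.2, 7.7, 5.0]
width: 0.0007
grip_force: 4.4
```

Emit:
{"method": "carry_out", "body": {"steps": [[[0, 0.2, 0, 0, 0, 0], [0, 0.3, 0, 0, 0, 0], [0, 0.3, 0, 0, 0, 0], [0, 0.3, 0, 0, 0, 0]]]}}

```text
time: 3.57
ee_pos: [0.5347, -0.4955, 0.0345]
eef_rot: [0.993, 0.116, -0.001, -0.002]
ft_force: [-3.3, 8.5, 6.0]
width: 0.0001
grip_force: 4.9
```

Emit:
{"method": "carry_out", "body": {"steps": [[[0, 0.2, 0, 0, 0, 0], [0, 0.4, 0, 0, 0, 0], [0, 0.4, 0, 0, 0, 0], [0, 0.4, 0, 0, 0, 0]]]}}

```text
time: 3.9
ee_pos: [0.5356, -0.4994, 0.0345]
eef_rot: [0.993, 0.116, -0.0, -0.002]
ft_force: [-4.4, 9.5, 6.1]
width: 0.0004
grip_force: 4.9
```

Emit:
{"method": "carry_out", "body": {"steps": [[[0, 0.2, 0, 0, 0, 0], [0, 0.3, 0, 0, 0, 0], [0, 0.3, 0, 0, 0, 0], [0, 0.3, 0, 0, 0, 0]]]}}

```text
time: 4.23
ee_pos: [0.5363, -0.5023, 0.0345]
eef_rot: [0.993, 0.116, -0.001, -0.002]
ft_force: [-4.6, 9.2, 5.3]
width: 0.0008
grip_force: 5.1
```

Run:
```python
from bench import r
from h import *
im=r.camera("side")[:,:,::-1];cv2.imwrite("pics/s2.png",cv2.resize(im[130:270,240:400],None,fx=4,fy=4,interpolation=2));print(cv2.boundingRect(big(red(im[150:220,280:340]))))
```

```text
(34, 31, 12, 10)
```

View pics/s2.png

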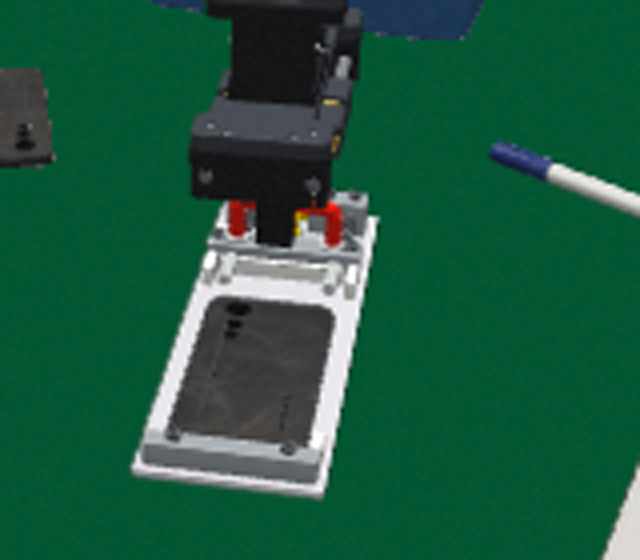

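The side crop shows the jaw well back, with its lugs clear of the shell. The stop isn't reached yet because the force is still about 10 N, so I'll go on in small steps.

Emit:
{"method": "carry_out", "body": {"steps": [[[0, 0.2, 0, 0, 0, 0], [0, 0.3, 0, 0, 0, 0], [0, 0.3, 0, 0, 0, 0], [0, 0.3, 0, 0, 0, 0]]]}}

```text
time: 4.62
ee_pos: [0.5364, -0.5028, 0.0345]
eef_rot: [0.993, 0.117, -0.002, -0.004]
ft_force: [-10.2, 18.4, 13.4]
width: 0.0007
grip_force: 10.4
```

Emit:
{"method": "carry_out", "body": {"steps": [[[0, 0.2, 0, 0, 0, 0], [0, 0.3, 0, 0, 0, 0], [0, 0.3, 0, 0, 0, 0], [0, 0.3, 0, 0, 0, 0]]]}}

```text
time: 4.95
ee_pos: [0.5365, -0.5029, 0.0344]
eef_rot: [0.993, 0.117, -0.003, -0.007]
ft_force: [-18.0, 30.1, 21.1]
width: 0.0002
grip_force: 16.9
```

It's at the hard stop: the force has risen with no motion. I'll back off gently, then lift.

Emit:
{"method": "carry_out", "body": {"steps": [[[0, -0.3, 0, 0, 0, 0], [0, -0.6, 0, 0, 0, 0], [0, -0.9, 0, 0, 0, 0], [0, -1.2, 0, 0, 0, 0], [0, -1.6, 0, 0, 0, 0], [0, -2.2, 0, 0, 0, 0], [0, -2.6, 0, 0, 0, 0], [0, -2.6, 0, 0, 0, 0]]]}}

```text
time: 5.62
ee_pos: [0.5317, -0.4841, 0.0347]
eef_rot: [0.993, 0.116, 0.0, -0.0]
ft_force: [0.1, -0.3, -0.2]
width: 0.0004
grip_force: 0.0
```

Emit:
{"method": "carry_out", "body": {"steps": [[[0, 0, -3, 0, 0, 0], [0, 0, -6, 0, 0, 0], [-2, -1, -9, 0, 0, 0], [-5, -3, -10, 0, 0, 0], [-7, -5, -10, 0, 0, 0], [-7, -5, -10, 0, 0, 0], [-7, -5, -10, 0, 0, 0]]]}}

```text
time: 6.2
ee_pos: [0.4508, -0.4525, 0.1353]
eef_rot: [0.993, 0.115, -0.0, 0.001]
ft_force: [0.8, 0.2, 0.3]
width: 0.0003
grip_force: 0.0
```

Run:
```python
from bench import r
from h import *
s=r.read_state();t=np.array(s["ee_pos"]);A=R.from_quat(s["eef_rot"]).as_matrix();P=r.camera_params("wrist")
im=r.camera("wrist")[:,:,::-1].copy();cv2.imwrite("pics/w2.png",im)
print(s["time"],t,A.round(3).tolist())
V=np.array(P["view"])
def fz(uv,z):
    d=np.array(uv,float)-[P["cx"],P["cy"]];rr=np.hypot(*d);th=rr/P["fx"];d=d/rr*np.sin(th)
    w=V[:3,:3].T@np.array([d[0],-d[1],-np.cos(th)]);o=-V[:3,:3].T@V[:3,3];return o+w*(z-o[2])/w[2]
f=lambda q,z:((fz(q,z)-t)@A*1000).round(1).tolist()
rc=cv2.minAreaRect(big(red(im)));print("red",rc[0],f(rc[0],.055))
h=cv2.cvtColor(im,cv2.COLOR_BGR2HSV);k=((h[...,2]<90)&(h[...,1]<100)).astype(np.uint8);k[215:]=0
k=cv2.morphologyEx(k,cv2.MORPH_OPEN,np.ones((5,5)))
for c in cv2.findContours(k,0,1)[0]:
    if cv2.contourArea(c)>1500:
        rc=cv2.minAreaRect(c);print("dark",rc);print([f(q,.016) for q in cv2.boxPoints(rc)])
```

```text
6.2 [ 0.45078906 -0.45251817  0.13530998] [[0.974, 0.229, 0.0], [0.229, -0.974, -0.001], [-0.0, 0.001, -1.0]]
red (349.40826416015625, 118.0185546875) [68.1, 76.8, 80.4]
dark ((211.86453247070312, 114.01622772216797), (75.96367645263672, 141.57125854492188), 89.18154907226562)
[[107.8, -112.7, 119.2], [104.4, 23.2, 119.3], [32.1, 25.1, 119.3], [32.0, -115.8, 119.2]]
```

View pics/w2.png

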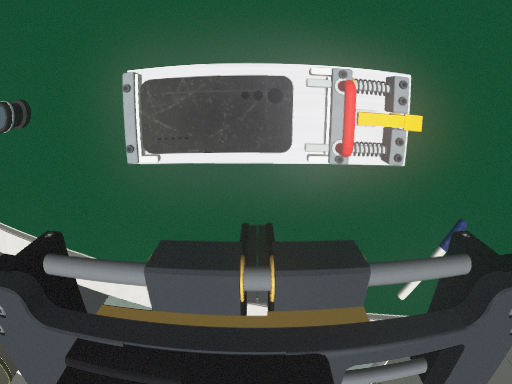

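The wrist view shows the jaw caught open, with the handle at (349,118) and the lugs clear of the shell's end. The shell spans (140..293, 76..153), so its near edge is at tool x +32 mm and its middle at y −45 mm. I'll go down beside that edge.

Emit:
{"method": "carry_out", "body": {"steps": [[[0.4, -2.5, 2, 0, 0, 0], [0.4, -4.5, 4, 0, 0, 0], [0.4, -4.5, 7, 0, 0, 0], [0.4, -4.5, 10, 0, 0, 0], [0.4, -4.5, 11.5, 0, 0, 0], [0.4, -4.5, 12.5, 0, 0, 0], [0.4, -4.5, 12.5, 0, 0, 0], [0.4, -4.5, 12.5, 0, 0, 0], [0.4, -4.5, 12.5, 0, 0, 0]]]}}

```text
time: 7.0
ee_pos: [0.4467, -0.4083, 0.0108]
eef_rot: [0.993, 0.116, 0.001, 0.001]
ft_force: [-0.0, -0.6, 0.4]
width: 0.0001
grip_force: 0.0
```

Emit:
{"method": "carry_out", "body": {"steps": [[[0.6, 0, 0, 0, 0, 0], [1.2, 0, 0, 0, 0, 0], [1.8, 0, 0, 0, 0, 0], [2.4, 0, 0, 0, 0, 0], [3, 0, 0, 0, 0, 0], [3.6, 0, 0, 0, 0, 0], [4, 0, 0, 0, 0, 0], [4, 0, 0, 0, 0, 0], [4, 0, 0, 0, 0, 0]]]}}

```text
time: 7.75
ee_pos: [0.4847, -0.3981, 0.0094]
eef_rot: [0.993, 0.116, -0.0, -0.0]
ft_force: [0.3, -1.0, -0.4]
width: 0.0003
grip_force: 0.0
```

Run:
```python
from bench import r
from h import *
im=r.camera("side")[:,:,::-1];cv2.imwrite("pics/s3.png",cv2.resize(im[120:280,220:380],None,fx=3.5,fy=3.5,interpolation=2));print(r.read_state()["time"])
```

```text
7.8
```

View pics/s3.png

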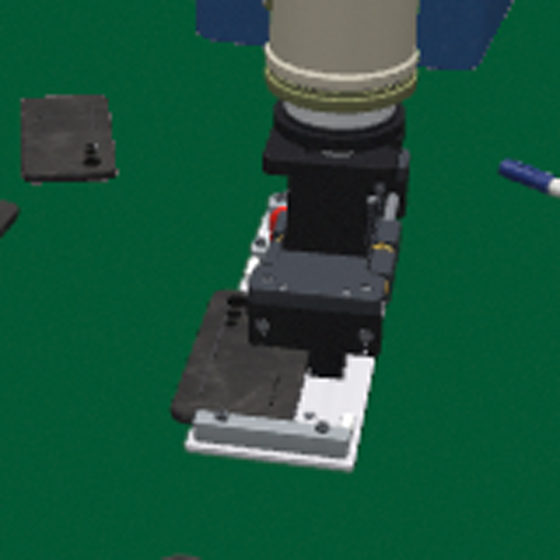

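The shell is sliding straight, about 23 mm so far. I'll keep pushing with the tip slightly lower.

Emit:
{"method": "carry_out", "body": {"steps": [[[0.6, 0, 0.1, 0, 0, 0], [1.2, 0, 0.1, 0, 0, 0], [1.8, 0, 0.1, 0, 0, 0], [2.4, 0, 0.1, 0, 0, 0], [3, 0, 0.1, 0, 0, 0], [3.6, 0, 0.1, 0, 0, 0], [4.2, 0, 0.1, 0, 0, 0], [4.8, 0, 0.1, 0, 0, 0], [5.4, 0, 0.1, 0, 0, 0], [6, 0, 0.1, 0, 0, 0], [6.4, 0, 0.1, 0, 0, 0], [6.8, 0, 0.1, 0, 0, 0], [7.2, 0, 0.1, 0, 0, 0], [7.6, 0, 0.1, 0, 0, 0], [7.6, 0, 0.1, 0, 0, 0], [7.6, 0, 0.1, 0, 0, 0]]]}}

```text
time: 9.13
ee_pos: [0.5586, -0.3808, 0.0085]
eef_rot: [0.993, 0.116, 0.0, -0.0]
ft_force: [0.2, -0.7, -0.5]
width: 0.0008
grip_force: 0.0
```

Emit:
{"method": "carry_out", "body": {"steps": [[[-1, 0, 0, 0, 0, 0], [-2, 0, 0, 0, 0, 0], [-4, 0, -3, 0, 0, 0], [-7, 0, -7, 0, 0, 0], [-11, 0, -11, 0, 0, 0], [-14, 0, -13, 0, 0, 0], [-14, 0, -13, 0, 0, 0], [-14, 0, -13, 0, 0, 0], [-14, 0, -13, 0, 0, 0]]]}}

```text
time: 9.88
ee_pos: [0.4207, -0.4142, 0.1394]
eef_rot: [0.993, 0.114, 0.0, 0.001]
ft_force: [-0.1, 0.6, -1.2]
width: 0.0007
grip_force: 0.0
```

Run:
```python
from bench import r
from h import *
im=r.camera("wrist")[:,:,::-1];cv2.imwrite("pics/w4.png",im)
s=r.camera("side")[:,:,::-1];cv2.imwrite("pics/s4.png",cv2.resize(s[130:310,160:400],None,fx=3.2,fy=3.2,interpolation=2))
t=r.camera("top")[:,:,::-1];cv2.imwrite("pics/t4.png",t)
P=r.camera_params("top");h=cv2.cvtColor(t,cv2.COLOR_BGR2HSV)
k=((h[...,2]<85)&(h[...,1]<130)).astype(np.uint8);k[:,:225]=0;k[:,340:]=0;k[:135]=0;k[215:]=0
rc=cv2.minAreaRect(big(k));w=np.array([onz(P,q,.01) for q in cv2.boxPoints(rc)])
c=w.mean(0)[:2]-[.5085,-.398];print(rc,w.round(3),"nest x,y",c@[-.227,.974],c@[-.974,-.227])
```

```text
((278.377685546875, 177.8862762451172), (31.732013702392578, 63.417701721191406), 76.60750579833984) [[ 0.627 -0.291  0.01 ]
 [ 0.662 -0.438  0.01 ]
 [ 0.588 -0.454  0.01 ]
 [ 0.553 -0.309  0.01 ]] nest x,y 0.0017792867267911719 -0.102200527025405
```

View pics/s4.png

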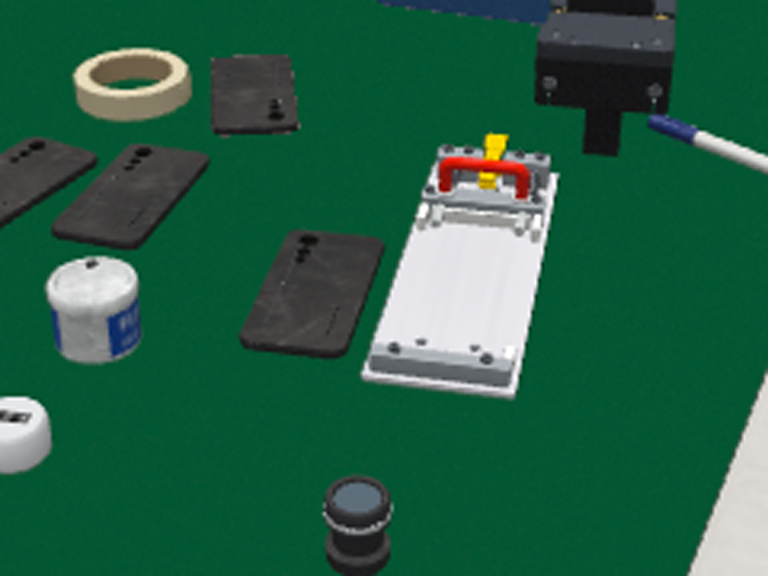

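View pics/w4.png

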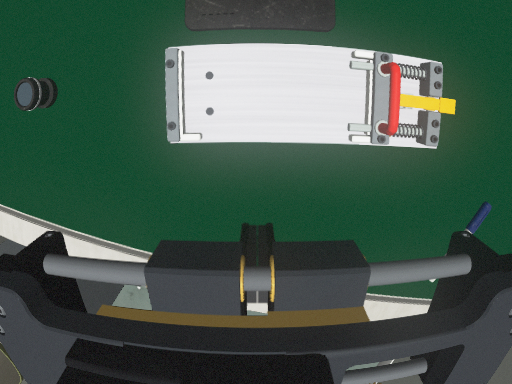

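In the side crop the shell lies flat on the belt just off the plate, at about (315,292). It measures x ≈ 2 mm, y ≈ −102 mm in the nest frame. Both views show the jaw caught open and the robot clear of everything.

```bash
python3 -c "
from bench import r
print(r.close_job())"
```

```text
the job is handed in; nothing more can be done
None
```

I handed the job in after about 10 s of robot time: the jaw is caught open, and the shell lies flat on the belt about 102 mm out from the nest's middle; the tin, loupe and counter were not touched (no verdict was returned).

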